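Find the loaded press box by heft and set it on a glue-up

TASK

Of the three identical wooden boxes in the rack, one is the press weight with a steel slug sealed inside and the other two are nearly empty: find the heavy one by lifting. Set it down gently, green side down, centred on the blue pad of the carved glue-up and lengthways between the two scrolls; the scrolls leave no room for fingers at its ends, so put it down on the way and take it again by its long sides. The two light boxes must end standing in the rack, and leave the mallet, the glue bottle and the sanding block where they are.

Things in the scene. Friction and masses are not known exactly. Their poses are not given: they have to be found in the camera images.
- box_a: one of three identical closed wooden boxes, pale with four brass screws in the cover, its lowest 8 green; 64 long (its x) x 48 wide (its y) x 62 high. Origin: centre of the underside; z up. Loaded about 0.54 kg, hollow about 0.18 kg (15 percent either way); any of the three may be the loaded one, nothing visible tells which
- box_b: one of three identical closed wooden boxes, pale with four brass screws in the cover, its lowest 8 green; 64 long (its x) x 48 wide (its y) x 62 high. Origin: centre of the underside; z up. Loaded about 0.54 kg, hollow about 0.18 kg (15 percent either way); any of the three may be the loaded one, nothing visible tells which
- box_c: one of three identical closed wooden boxes, pale with four brass screws in the cover, its lowest 8 green; 64 long (its x) x 48 wide (its y) x 62 high. Origin: centre of the underside; z up. Loaded about 0.54 kg, hollow about 0.18 kg (15 percent either way); any of the three may be the loaded one, nothing visible tells which
- rack: fixed dark wooden rack, 86 (its x) x 182 (its y) x 42 high; holds the boxes in a row along its y (slots at -58, 0, 58), their length along its x. Floor 6 thick. Dividers as high as the rack leave 3 beside each box, so it can be gripped only by its ends (64 apart), where a lip 12 high stands at x = 37 to 41. Origin: centre of the underside
- glueup: fixed pale wooden board, 160 (its x) x 120 (its y) x 18, with two carved scrolls standing on it, 60 to 64 wide along y, their inner faces at x = -36 and +36 and their tops 98 above the bench. Both y sides between them are open. Origin: centre of the underside
- pad (a point): centre of the top of the blue felt-faced pad (68 x 54, 10 thick) between the scrolls of the glue-up, 28 above the bench; axes as the glue-up. The box belongs here with its length along x
- mat: fixed black rubber mat, 120 x 120 x 3, kept clear, a good place to put a box down. Origin: centre of the underside
- mallet: bystander: dark wooden carving mallet standing on its head, head 88 across, 200 high overall. Origin: centre of the underside
- glue: bystander: glue bottle, 60 across, 160 high. Origin: centre of the underside
- sander: bystander: cork sanding block, red underneath, 60 (x) x 100 (y) x 30 high. Origin: centre of the underside

How it is judged:
By the outcome, as a careful person would: the job done as asked, in the order asked, and still so for the second after the job is handed in, with the robot touching nothing.
It also fails if it takes over 67 s, if anything falls off the work surface, if the arm or the gripper's body presses on something with over 40 N, if the wrist force passes 120 N, or if a joint passes its speed limit or range.

ROBOT

A 6-joint arm with a two-finger parallel gripper is mounted at the origin on the work surface. World frame = base frame: x ahead of the robot, y to its left, z up, the work surface at z = 0. Lengths are in m, angles in degrees, forces in N, time in s.
With the tool pointing down it reaches from about 0.4 to 0.825 m from the base axis. Payload 7 kg.
Tool frame: the origin (TCP) lies midway between the tips of the shut fingers; the grasp point (between the pads) lies ctrl.grasp_offset behind it (ctrl.grasp_offset is the distance from the TCP to the grasp point, in m); z points along the fingers, y is the line along which they close (so a half turn about z gives the same grasp; the last joint's range is limited). The gripper opens to 88 mm and grips with 3 to 60 N. Pads are 19 mm wide; open, the fingers measure 130 mm over their backs; the gripper's body (78 mm by 193 mm) begins 47 mm behind the grasp point.
Start: joints at [-51.732, 20.546, 0.682, 0, -70.136, -16.507], TCP at [0.25, -0.627, 0.19] pointing down, gripper open.
Joint ranges: [-176.03, 176.03], [-82.01, 121.73], [-58.28, 71.71], [-173.87, 95.51], [-174.79, -0.11], [-173.66, 173.66]. Speed limits (degrees/s): [136.94, 136.94, 172.46, 180, 180, 180].

INTERFACE

Orientations are given as [roll, pitch, yaw] about the fixed x, y, z axes, in that order (R = Rz(yaw) Ry(pitch) Rx(roll)).
In Python, from plant import ctrl gives the robot as it stands. The module is installed in compiled form; this text tells all that it offers.
- The arm moves only by the tool send_rows, never from a script. Its argument "increments" is a list that holds one entry, the list of rows, each a list of 4 numbers: the shift along the world's x, y, z normalised to -1 to 1, where 1 is 0.2 m, then the turn about the world's z normalised to -1 to 1, where 1 is 1.5 rad. In form: [[[x, y, z, roll], ...]]. A call has 1 to 12 rows; each row is the pose to reach, as a shift and turn from the pose commanded when the call began; what a row does not reach only later rows make up. A row lasts 1/8 s, in which the tool goes at most 62.5 mm and 10.7 degrees, less where a joint would pass 70% of its speed; a pose out of reach is approached as far as the arm can. A call with a number of a shift or a turn outside -1 to 1 is refused whole. A call with a gripper value outside its range is refused whole. "jaw" is the opening, from 0 (shut) to 1 (fully open), set as the call begins (left out, the last holds). The fingers move at their own pace and stop on an object; the grip force is fixed at half the most. Time passes only in rows, so rows that repeat a pose let the fingers close. It gives the time, the measured TCP pose, the force, the opening and the grip force at its end, in the units of the state.
- ctrl.get_obs(): the state, without advancing time (a new reading comes with each control period).
- ctrl.snapshot(name): name is "side" or "top" or "wrist"; returns the picture (400x640x3 uint8, red, green, blue); there is no depth.
- ctrl.calibration(name): a dict with "mtx" (3x3 intrinsics, pixels), "eye" and "attitude" of the camera in the world. Camera axes: x right, y up, looking along -z (the intrinsics and any distortion apply to the point x, -y, -z); pixel columns grow to the right and rows downward; lengths in m; the calibration is good to about 2 mm. A picture is of the moment at which its call begins: read the wrist's pose just before it. calibration takes no time and is no camera call; for the wrist camera it gives the pose at the moment of the call.
- ctrl.close_job(): hands the job in; it is judged then, once.
Trained networks look in the newest picture that a camera, given by its name, has taken for a name from the list of things; names that differ only in an ending like _2 or _b are one class to them, and where a whole thing is asked for, a point or a joint stands for the part that bears it (a point fixed in the world has none). Each returns a list of dicts, best first, with "conf" (0 to 1); they miss things now and then, are a little off and sometimes report something else, mostly with a low value. They report only what shows in the picture. A call takes as long as a camera call.
- ctrl.trace(thing, camera): "mask" (400x640 bool, what is visible of it) and "bbox" ([left, top, right, bottom] in pixels, round what is visible of it).
- ctrl.spot_point(thing, camera): "pixel" ([row, column] in pixels: a listed point, or the origin of a listed thing).
The state is a dict: "clock": time; "joint_pos": joint angles; "qvel": joint speeds; "tau": joint torques, N m; "tool_pos": TCP position; "orientation": TCP orientation; "force": force on the tool from outside, world axes, zero at the start; "moment": the same for the moment, N m; "opening": finger opening in m; "gripper_force": force on a finger pad.
Only numpy, scipy, OpenCV 4.12 (cv2) and the standard library are available. Lean on these libraries where they do the work, as an engineer would, in place of code of your own. Each camera call takes 0.05 s, during which the arm holds its last target. There are 200 camera calls.

## Working session

There is one attempt and no reset: what is moved stays moved. The work goes in short steps, Python scripts to look and compute and a tool call to move; the robot and the scene stay as the last step left them, time stands still between calls to the robot, and variables do not carry over. Pictures are saved under pics/ and viewed, at most 10 in all, crops included, and the job is handed in when it is done.

Besides the shell and the picture viewer there is one more tool, called after "Emit:" as name(argument=value, ...), one argument or row to a line, values as JSON. send_rows: Moves the arm, as the interface text tells. Its arguments: {"type":"object","properties":{"increments":{"type":"array"},"jaw":{"type":"number"}},"required":["increments"]}

```bash
mkdir -p pics
cat > h.py <<'E'
import numpy as np, cv2
from plant import ctrl
def cal(n):
    c=ctrl.calibration(n); return np.array(c["mtx"]),np.array(c["eye"]),c["attitude"],c
def Rm(a):
    a=np.array(a,float)
    if a.shape==(3,3): return a
    from scipy.spatial.transform import Rotation as R
    return R.from_euler('xyz',a,degrees=True).as_matrix()
def ray(n,rc,z):
    K,e,a,_=cal(n); R=Rm(a)
    u=np.linalg.solve(K,[rc[1],rc[0],1.]); d=R@np.array([u[0],-u[1],-u[2]])
    return e+d*(z-e[2])/d[2]
def proj(n,P):
    K,e,a,_=cal(n); R=Rm(a); p=(np.atleast_2d(P)-e)@R
    q=np.c_[p[:,0],-p[:,1],-p[:,2]]@K.T
    return q[:,:2]/q[:,2:]
def pic(n,f):
    im=ctrl.snapshot(n); cv2.imwrite('pics/'+f,im[:,:,::-1]); return im
E
python3 - <<'E'
from h import *
print(ctrl.get_obs(), ctrl.grasp_offset)
a=pic('top','t1.png'); b=pic('side','s1.png')
cv2.imwrite('pics/ts1.png',np.vstack([a[:,:,::-1],b[:,:,::-1]])[:, :][:800])
for n in('top','side'):
    print(cal(n)[3])
for t,z in [('box_a',0.068),('rack',.042),('glueup',0.0),('pad',.028),('mat',.003),('mallet',0),('glue',0),('sander',0)]:
    for d in ctrl.spot_point(t,'top')[:4]: print(t,round(d['conf'],2),d['pixel'],ray('top',d['pixel'],z if t in('pad',) else 0.006 if t=='box_a' else 0).round(4))
    for d in ctrl.trace(t,'top')[:4]:
        r=cv2.minAreaRect(np.argwhere(d['mask'])[:,::-1].astype(np.float32)); 
        bp=cv2.boxPoints(r); print('   m',round(d['conf'],2),d['bbox'],[ray('top',(p[1],p[0]),z)[:2].round(3).tolist() for p in bp])
E
```

```text
{'clock': 0.0, 'joint_pos': array([-5.17309840e+01,  2.05910844e+01,  6.35153393e-01, -1.95691904e-02,
       -7.01369971e+01, -1.65067703e+01]), 'qvel': array([-0.11160468, -0.00280668,  0.12722324, -0.0068697 ,  0.00377596,
       -0.00148773]), 'tau': array([ 1.01260839e-04, -5.82712483e+01,  2.93061340e+01,  6.99703708e+00,
        7.14753172e-03, -1.45459826e-04]), 'tool_pos': array([ 0.25002538, -0.62640163,  0.18943892]), 'orientation': array([ 1.79905674e+02, -8.76777771e-03, -1.58244411e+02]), 'force': array([ 0.06330931, -0.25513003, -0.49580089]), 'moment': array([-0.00787277,  0.0178403 , -0.00356235]), 'gripper_force': 0.0, 'opening': 0.0875889396200764} 0.0188
{'mtx': array([[423.0297844 ,   0.        , 320.06796909],
       [  0.        , 423.0297844 , 201.9261779 ],
       [  0.        ,   0.        ,   1.        ]]), 'eye': array([ 0.4912382 , -0.00563001,  0.87228919]), 'attitude': array([  9.3303874 ,  -0.42476346, -89.10008956])}
{'mtx': array([[403.35998415,   0.        , 320.02437052],
       [  0.        , 403.35998415, 191.29687352],
       [  0.        ,   0.
[... 1401 characters left out ...]
6.9] [0.7231 0.1892 0.    ]
   m 0.97 [192.5, 119.8, 243.0, 174.8] [[0.808, 0.271], [0.824, 0.173], [0.697, 0.151], [0.682, 0.247]]
   m 0.4 [159.4, 233.8, 247.0, 301.1] [[0.509, 0.339], [0.565, 0.16], [0.485, 0.132], [0.43, 0.309]]
glue 0.6 [150.7, 394.4] [ 0.7482 -0.1668  0.    ]
   m 0.9 [384.3, 119.3, 420.8, 164.0] [[0.737, -0.136], [0.836, -0.184], [0.805, -0.244], [0.708, -0.195]]
   m 0.23 [387.1, 231.5, 467.4, 328.4] [[0.426, -0.146], [0.582, -0.198], [0.545, -0.32], [0.391, -0.265]]
sander 0.86 [152.9, 312.2] [0.7402 0.0086 0.    ]
sander 0.55 [266.7, 200.5] [0.497  0.2313 0.    ]
   m 0.67 [286.1, 130.9, 339.2, 170.0] [[0.765, 0.065], [0.798, -0.031], [0.733, -0.051], [0.7, 0.044]]
```

View pics/t1.png

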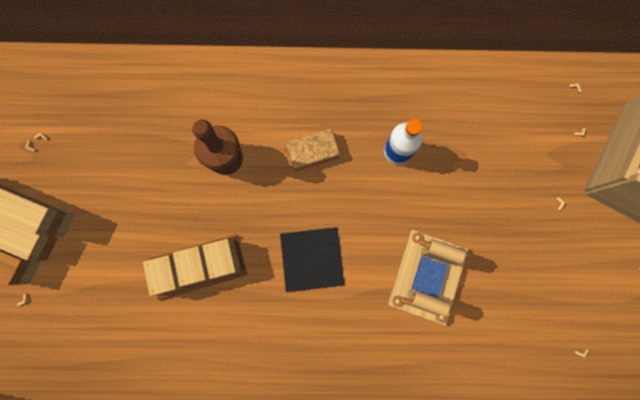

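View pics/s1.png

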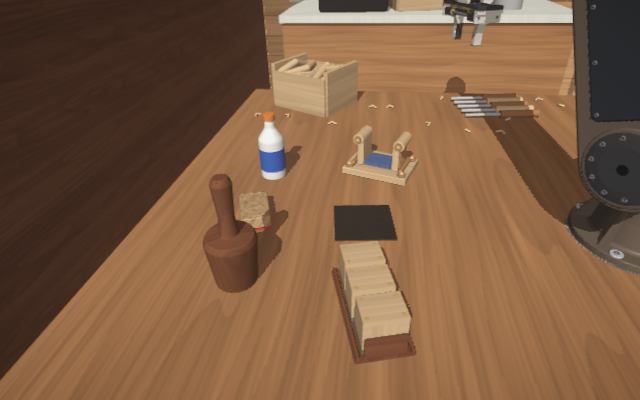

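The top view shows the rack at about (195, 268), the mat at (312, 260), the glue-up at (430, 277) and the bystanders along row 145. The side view agrees. I'm moving toward the glue-up and rack for close wrist pictures.

Emit:
send_rows(
  increments=[
    [[1,1,0.5,0.25],[1,1,0.5,0.25],[1,1,0.5,0.25],[1,1,0.5,0.25],[1,1,0.5,0.25],[1,1,0.5,0.25]],
  ],
  jaw=1,
)

```text
clock: 1.65
tool_pos: [0.453, -0.4251, 0.2921]
orientation: [-179.8, 0.1, -136.5]
force: [-0.9, 0.6, -0.0]
opening: 0.0877
gripper_force: 0.0
```

Emit:
send_rows(
  increments=[
    [[0,1,0.2,0.25],[0,1,0.2,0.25],[0,1,0.2,0.25],[0,1,0.2,0.25],[0,1,0.2,0.25],[0,1,0.2,0.25]],
  ],
)

```text
clock: 2.4
tool_pos: [0.45, -0.2278, 0.3298]
orientation: [179.9, -0.0, -115.3]
force: [-0.8, 0.0, -0.3]
opening: 0.0879
gripper_force: 0.0
```

Run:
```python
from h import *
o=ctrl.get_obs(); print(o['clock'],o['tool_pos'],o['orientation'])
pic('wrist','w1.png'); print(cal('wrist')[3])
for t,z in [('glueup',0),('pad',.028),('mat',.003)]:
    for d in ctrl.spot_point(t,'wrist')[:2]: print(t,round(d['conf'],2),d['pixel'],ray('wrist',d['pixel'],z).round(4))
```

```text
2.4 [ 0.44997715 -0.22775526  0.32977412] [ 1.79945323e+02 -2.42154377e-02 -1.15317428e+02]
{'mtx': array([[323.30636571,   0.        , 317.49187681],
       [  0.        , 323.30636571, 202.57062147],
       [  0.        ,   0.        ,   1.        ]]), 'eye': array([ 0.41446121, -0.30272558,  0.52362263]), 'attitude': array([-1.76649556e+01, -6.89346033e-02,  1.54605244e+02])}
glueup 0.93 [163.4, 299.2] [ 0.4836 -0.2255  0.    ]
mat 0.63 [284.5, 339.8] [0.5159 0.0079 0.003 ]
```

View pics/w1.png

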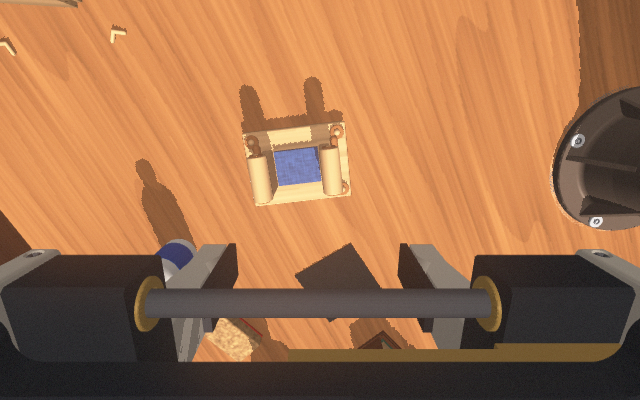

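The wrist view shows the glue-up at columns 243–350, rows 122–206, with the blue pad at (298, 166). The green-pad hull comes next: I'll segment the blue and zoom in.

Run:
```python
from h import *
im=cv2.imread('pics/w1.png')
c=cv2.resize(im[112:212,232:362],None,fx=6,fy=6,interpolation=cv2.INTER_CUBIC); cv2.imwrite('pics/w1z.png',c)
for n,f in(('wrist','w1.png'),('top','t1.png')):
    i=cv2.imread('pics/'+f).astype(int); m=(i[:,:,0]>i[:,:,2]+20)&(i[:,:,0]>60)
    nl,l,s,ce=cv2.connectedComponentsWithStats(m.astype(np.uint8))
    for k in range(1,nl):
        if s[k,4]<300: continue
        w=np.array([ray(n,(r,cc),.028)[:2] for r,cc in np.argwhere(l==k)])
        r=cv2.minAreaRect((w*1000).astype(np.float32)); print(n,s[k],r)
```

```text
wrist [ 274  147   47   39 1418] ((484.66595458984375, -226.83285522460938), (53.55166244506836, 66.86660766601562), 71.46847534179688)
wrist [156 243  37  27 564] ((738.66845703125, -180.8876190185547), (46.5013313293457, 47.398860931396484), 19.03512191772461)
top [412 256  36  41 938] ((485.2141418457031, -227.77285766601562), (54.08440017700195, 67.10009002685547), 71.23583984375)
```

View pics/w1z.png

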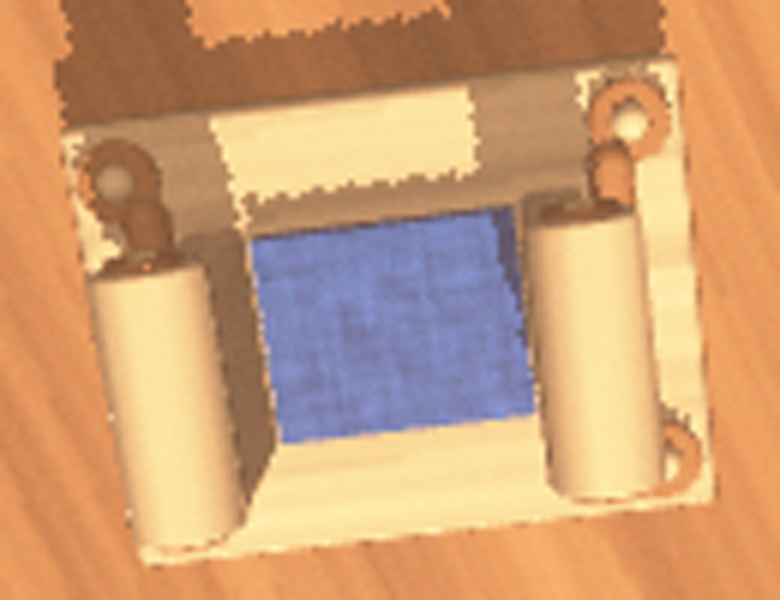

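Emit:
send_rows(
  increments=[
    [[0.1,1,0,0.25],[0.1,1,0,0.25],[0.1,1,0,0.25],[0.1,1,0,0.25],[0.1,1,0,0.25],[0.1,1,0,0.25]],
  ],
)

```text
clock: 3.35
tool_pos: [0.4702, -0.0279, 0.3302]
orientation: [180.0, -0.0, -93.8]
force: [0.6, 0.3, 0.3]
opening: 0.0875
gripper_force: 0.0
```

Emit:
send_rows(
  increments=[
    [[0.12,1,0,0.24],[0.12,1,0,0.24],[0.12,1,0,0.24],[0.12,1,0,0.24],[0.12,1,0,0.24],[0.12,1,0,0.24]],
  ],
)

```text
clock: 4.1
tool_pos: [0.4944, 0.1716, 0.3305]
orientation: [180.0, -0.0, -73.3]
force: [-0.2, -0.4, -0.8]
opening: 0.0876
gripper_force: 0.0
```

Run:
```python
from h import *
o=ctrl.get_obs(); print(o['clock'],o['tool_pos'],o['orientation'])
pic('wrist','w2.png'); print(cal('wrist')[3])
for t,z in [('box_a',.006),('rack',0),('mat',.003)]:
    for d in ctrl.spot_point(t,'wrist')[:4]: print(t,round(d['conf'],2),d['pixel'],ray('wrist',d['pixel'],z).round(4))
for d in ctrl.trace('box_a','wrist')[:5]:
    r=cv2.minAreaRect(np.argwhere(d['mask'])[:,::-1].astype(np.float32)); print(round(d['conf'],2),[ray('wrist',(p[1],p[0]),.068)[:2].round(3).tolist() for p in cv2.boxPoints(r)])
```

```text
4.1 [0.4943991  0.1715761  0.33045502] [ 1.79998852e+02 -9.62894718e-03 -7.32571517e+01]
{'mtx': array([[323.30636571,   0.        , 317.49187681],
       [  0.        , 323.30636571, 202.57062147],
       [  0.        ,   0.        ,   1.        ]]), 'eye': array([0.51780199, 0.09227713, 0.52458264]), 'attitude': array([-1.76892386e+01,  2.63725231e-02, -1.63310727e+02])}
box_a 0.9 [225.9, 304.3] [0.4802 0.2979 0.006 ]
box_a 0.88 [159.0, 302.3] [0.5152 0.1873 0.006 ]
box_a 0.8 [190.7, 303.9] [0.4982 0.2376 0.006 ]
mat 0.57 [42.6, 334.8] [0.5166 0.0098 0.003 ]
0.97 [[0.521, 0.268], [0.459, 0.25], [0.442, 0.307], [0.506, 0.326]]
0.86 [[0.524, 0.269], [0.537, 0.214], [0.476, 0.198], [0.461, 0.253]]
0.62 [[0.551, 0.162], [0.492, 0.144], [0.476, 0.197], [0.537, 0.215]]
```

View pics/w2.png

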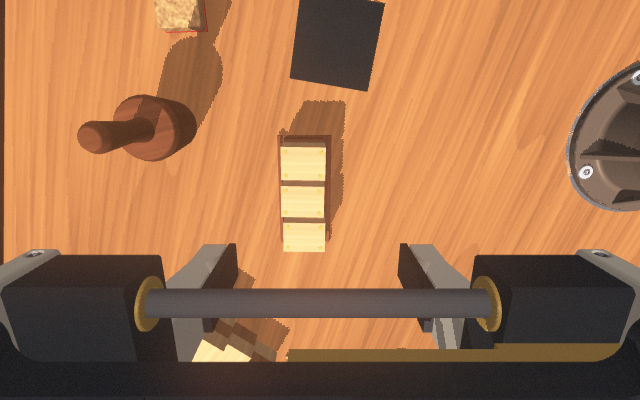

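Wrist view: the three box tops are at columns 280–327, rows 146–252, with brass screws on all of them, so they stand green side down. I'll refine the row pose from colour.

Run:
```python
from h import *
im=cv2.imread('pics/w2.png'); hsv=cv2.cvtColor(im,cv2.COLOR_BGR2HSV)
roi=np.zeros(im.shape[:2],bool); roi[120:262,270:340]=1
for (r,c) in [(160,303),(140,303),(200,303),(240,303),(180,350),(185,303),(143,303)]: print((r,c),hsv[r,c],end=' ')
m=roi&(hsv[:,:,2]>215)&(hsv[:,:,1]<130)&(hsv[:,:,0]>17)
nl,l,s,ce=cv2.connectedComponentsWithStats(m.astype(np.uint8))
for k in range(1,nl):
    if s[k,4]<200: continue
    w=np.array([ray('wrist',(r,c),.068)[:2] for r,c in np.argwhere(l==k)])*1000
    print('\n',s[k],cv2.minAreaRect(w.astype(np.float32)),w.mean(0))
cv2.imwrite('pics/z2.png',cv2.resize(im[125:265,260:350],None,fx=4,fy=4,interpolation=cv2.INTER_CUBIC))
print(proj('wrist',[[.5,.2335,.068]]))
```

```text
(160, 303) [ 21  97 253] (140, 303) [ 10 150 124] (200, 303) [ 23  86 254] (240, 303) [ 22  89 254] (180, 350) [ 13 151 231] (185, 303) [ 13 126 154] (143, 303) [ 14 126 144] 
 [ 281  147   45   34 1392] ((513.0906372070312, 182.69398498535156), (62.33184814453125, 46.941802978515625), 15.155404090881348) [513.49619864 182.54644532]

 [ 281  186   43   32 1260] ((498.1397705078125, 237.85650634765625), (63.08394241333008, 46.83643341064453), 15.094891548156738) [498.53748241 237.72942387]Traceback (most recent call last):
  File "<stdin>", line 9, in <module>
  File "h.py", line 11, in ray
    K,e,a,_=cal(n); R=Rm(a)
            ~~~^^^
  File "h.py", line 4, in cal
    c=ctrl.calibration(n); return np.array(c["mtx"]),np.array(c["eye"]),c["attitude"],c
ValueError: time passes only in moves, steps and waits
```

Emit:
send_rows(
  increments=[
    [[0.02,0.325,-0.2,-0.018],[0.02,0.325,-0.5,-0.018],[0.02,0.325,-0.8,-0.018],[0.02,0.325,-0.9,-0.018],[0.02,0.325,-0.95,-0.018],[0.02,0.325,-1,-0.018],[0.02,0.325,-1,-0.018]],
  ],
)

```text
clock: 5.22
tool_pos: [0.4984, 0.2381, 0.1307]
orientation: [-180.0, 0.0, -74.7]
force: [-0.3, 0.0, 0.2]
opening: 0.0873
gripper_force: 0.0
```

Emit:
send_rows(
  increments=[
    [[0,0,-0.15,0],[0,0,-0.3,0],[0,0,-0.4,0],[0,0,-0.47,0],[0,0,-0.51,0],[0,0,-0.535,0],[0,0,-0.535,0]],
  ],
)

```text
clock: 6.1
tool_pos: [0.4984, 0.2382, 0.0236]
orientation: [-180.0, 0.0, -74.7]
force: [-0.2, -0.2, -0.3]
opening: 0.0872
gripper_force: 0.0
```

Run:
```python
from h import *
a=pic('side','s3.png'); pic('wrist','w3.png')
b=cv2.imread('pics/w3.png')
cv2.imwrite('pics/m3.png',np.vstack([cv2.resize(a[200:400,240:480,::-1],(640,300)) if 0 else cv2.resize(a[210:370,260:516,::-1],None,fx=2.5,fy=2.5),b[150:350]]))
print(ctrl.get_obs()['force'])
```

```text
[ 0.3431038   0.60902333 -0.21174268]
```

View pics/m3.png

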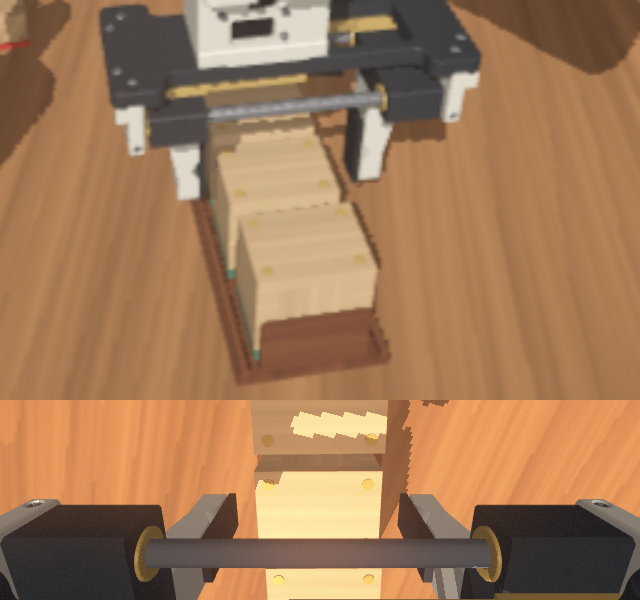

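The side view shows the fingers straddling the middle box centrally, with green at the box bottoms. Next I close and lift.

Emit:
send_rows(
  increments=[
    [[0,0,0,0],[0,0,0,0],[0,0,0,0],[0,0,0,0],[0,0,0,0],[0,0,0,0]],
  ],
  jaw=0,
)

```text
clock: 6.95
tool_pos: [0.4983, 0.2381, 0.0235]
orientation: [-180.0, 0.0, -74.7]
force: [0.7, -0.2, 2.1]
opening: 0.0633
gripper_force: 30.0
```

Emit:
send_rows(
  increments=[
    [[0,0,0.02,0],[0,0,0.05,0],[0,0,0.08,0],[0,0,0.1,0],[0,0,0.1,0],[0,0,0.1,0]],
  ],
)

```text
clock: 7.7
tool_pos: [0.4981, 0.238, 0.0433]
orientation: [180.0, 0.0, -74.7]
force: [-0.5, -0.2, -5.2]
opening: 0.0636
gripper_force: 30.0
```

Emit:
send_rows(
  increments=[
    [[0,0,0,0]],
  ],
)

```text
clock: 7.82
tool_pos: [0.4981, 0.238, 0.0432]
orientation: [180.0, -0.0, -74.7]
force: [0.7, -0.2, -5.7]
opening: 0.0635
gripper_force: 30.0
```

Emit:
send_rows(
  increments=[
    [[0,0,0,0]],
  ],
)

```text
clock: 7.95
tool_pos: [0.4981, 0.238, 0.0432]
orientation: [180.0, -0.0, -74.7]
force: [-0.3, -0.6, -5.7]
opening: 0.0636
gripper_force: 30.0
```

About 5.5 N: the middle box is the heavy one. I carry it to the mat.

Emit:
send_rows(
  increments=[
    [[0,0,0.2,0],[0,0,0.4,0],[0,0,0.5,0],[0.02,-0.15,0.5,-0.05],[0.05,-0.4,0.5,-0.15],[0.05,-0.65,0.5,-0.25],[0.05,-0.85,0.5,-0.33],[0.05,-0.95,0.5,-0.394],[0.05,-1,0.5,-0.394],[0.05,-1,0.5,-0.394]],
  ],
)

```text
clock: 9.2
tool_pos: [0.5082, 0.038, 0.1433]
orientation: [180.0, 0.0, -108.5]
force: [-0.2, 1.1, -5.9]
opening: 0.064
gripper_force: 30.0
```

Emit:
send_rows(
  increments=[
    [[0.045,-0.1,-0.1,0],[0.045,-0.15,-0.25,0],[0.045,-0.15,-0.4,0],[0.045,-0.15,-0.5,0],[0.045,-0.15,-0.56,0],[0.045,-0.15,-0.59,0],[0.045,-0.15,-0.59,0]],
  ],
)

```text
clock: 10.07
tool_pos: [0.5174, 0.0084, 0.0255]
orientation: [-180.0, -0.0, -108.5]
force: [-0.3, -0.0, -6.3]
opening: 0.0636
gripper_force: 30.0
```

Emit:
send_rows(
  increments=[
    [[0,0,-0.005,0],[0,0,-0.01,0],[0,0,-0.015,0],[0,0,-0.018,0],[0,0,-0.018,0]],
  ],
)

```text
clock: 10.7
tool_pos: [0.5172, 0.0081, 0.0218]
orientation: [180.0, -0.0, -108.6]
force: [0.1, -0.4, -6.4]
opening: 0.0636
gripper_force: 30.0
```

Emit:
send_rows(
  increments=[
    [[0,0,-0.004,0],[0,0,-0.008,0],[0,0,-0.008,0]],
  ],
)

```text
clock: 11.08
tool_pos: [0.5174, 0.0084, 0.0205]
orientation: [-180.0, 0.0, -108.6]
force: [-2.8, 2.8, 1.5]
opening: 0.0635
gripper_force: 30.0
```

Emit:
send_rows(
  increments=[
    [[0,0,0,0],[0,0,0,0],[0,0,0,0],[0,0,0,0]],
  ],
  jaw=1,
)

```text
clock: 11.58
tool_pos: [0.5174, 0.0081, 0.0202]
orientation: [-180.0, 0.0, -108.6]
force: [0.3, -0.7, -0.2]
opening: 0.0873
gripper_force: 0.0
```

Emit:
send_rows(
  increments=[
    [[0,0,0.1,0],[0,0,0.3,0],[0,0,0.5,0],[0,0,0.6,-0.1],[0,0,0.6,-0.3],[0,0,0.6,-0.4],[0,0,0.6,-0.6],[0,0,0.6,-0.7],[0,0,0.6,-0.8],[0,0,0.6,-0.9],[0,0,0.6,-1],[0,0,0.6,-1]],
  ],
)

```text
clock: 13.08
tool_pos: [0.5171, 0.0081, 0.1401]
orientation: [-180.0, -0.0, 165.3]
force: [0.6, 0.5, 0.7]
opening: 0.0878
gripper_force: 0.0
```

Emit:
send_rows(
  increments=[
    [[0,0,0,-0.047],[0,0,0,-0.047],[0,0,0,-0.047]],
  ],
)

```text
clock: 13.45
tool_pos: [0.5172, 0.0081, 0.1402]
orientation: [-180.0, 0.0, 161.5]
force: [-0.4, 0.4, -0.1]
opening: 0.0877
gripper_force: 0.0
```

Run:
```python
from h import *
o=ctrl.get_obs();print(o['clock'],o['tool_pos'],o['orientation'],o['joint_pos'])
K,e,a,_=cal('top'); import h; h.cal=lambda n:(K,e,a,None)
im=pic('top','t4.png'); b=pic('wrist','w4.png')
cv2.imwrite('pics/m4.png',np.vstack([cv2.resize(im[190:330,130:370,::-1],(640,373)),b[150:350,:,::-1]]))
```

```text
13.45 [0.51720446 0.00809053 0.14015396] [-1.79999390e+02  6.20872468e-04  1.61538459e+02] [ 2.26615635e+01  8.01007254e+00 -2.31872062e+01  1.01492014e-03
 -5.88026550e+01 -1.31123631e+02]
```

View pics/m4.png

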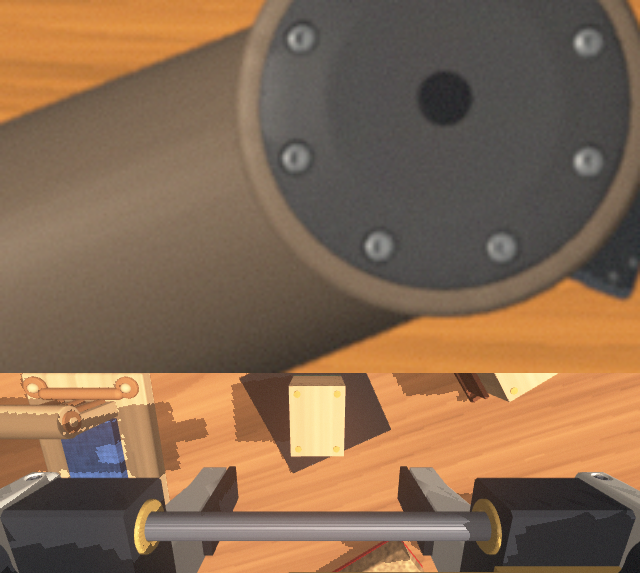

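Box is upright on the mat, centred between the fingers (column 317). I regrip it by its long sides.

Emit:
send_rows(
  increments=[
    [[0,0,-0.15,0],[0,0,-0.3,0],[0,0,-0.43,0],[0,0,-0.52,0],[0,0,-0.57,0],[0,0,-0.597,0],[0,0,-0.597,0]],
  ],
)

```text
clock: 14.42
tool_pos: [0.5174, 0.0081, 0.0209]
orientation: [180.0, 0.0, 161.5]
force: [-0.6, 0.5, 0.5]
opening: 0.0877
gripper_force: 0.0
```

Emit:
send_rows(
  increments=[
    [[0,0,0,0],[0,0,0,0],[0,0,0,0],[0,0,0,0],[0,0,0,0],[0,0,0,0],[0,0,0,0]],
  ],
  jaw=0,
)

```text
clock: 15.3
tool_pos: [0.5171, 0.0079, 0.0208]
orientation: [-180.0, -0.0, 161.5]
force: [-1.6, -0.9, 3.0]
opening: 0.0476
gripper_force: 30.0
```

Emit:
send_rows(
  increments=[
    [[0,0,0.05,0],[0,0,0.2,0],[0,0,0.4,0],[0,0,0.6,0],[0,0,0.75,0],[0,0,0.8,0],[0,0,0.8,0],[0,0,0.8,0]],
  ],
)

```text
clock: 16.3
tool_pos: [0.5161, 0.008, 0.179]
orientation: [-179.9, -0.1, 161.4]
force: [-0.7, 0.5, -5.7]
opening: 0.0472
gripper_force: 30.0
```

Emit:
send_rows(
  increments=[
    [[-0.02,-0.15,0,0],[-0.06,-0.4,0,0],[-0.1,-0.65,0,0],[-0.14,-0.85,0,0],[-0.16,-0.95,0,0],[-0.16,-1,0,0]],
  ],
)

```text
clock: 17.05
tool_pos: [0.4841, -0.1928, 0.1793]
orientation: [-180.0, -0.1, 161.4]
force: [-0.7, 0.5, -5.1]
opening: 0.0474
gripper_force: 30.0
```

Emit:
send_rows(
  increments=[
    [[0,-0.07,0,0],[0,-0.14,0,0],[0,-0.177,0,0],[0,-0.177,-0.1,0],[0,-0.177,-0.2,0],[0,-0.177,-0.25,0],[0,-0.177,-0.25,0],[0,-0.177,-0.25,0]],
  ],
)

```text
clock: 18.05
tool_pos: [0.4859, -0.2274, 0.1316]
orientation: [-180.0, 0.1, 161.5]
force: [-0.2, 0.2, -5.2]
opening: 0.0477
gripper_force: 30.0
```

Run:
```python
from h import *
o=ctrl.get_obs();print(o['clock'],o['tool_pos'],o['orientation'],o['joint_pos'])
im=pic('side','s5.png'); b=pic('wrist','w5.png')
cv2.imwrite('pics/m5.png',np.vstack([cv2.resize(im[80:200,300:460,::-1],None,fx=3.6,fy=3.3)[:, :],cv2.resize(b[0:250,160:480,::-1],(576,200*250//222))]))
```

```text
18.05 [ 0.48588879 -0.22741406  0.13156949] [-1.79998542e+02  6.94622136e-02  1.61477365e+02] [-4.11797148e+00  1.02369554e+01 -2.16763894e+01  2.20362838e-02
 -5.80197411e+01 -1.04416324e+02]
```

View pics/m5.png

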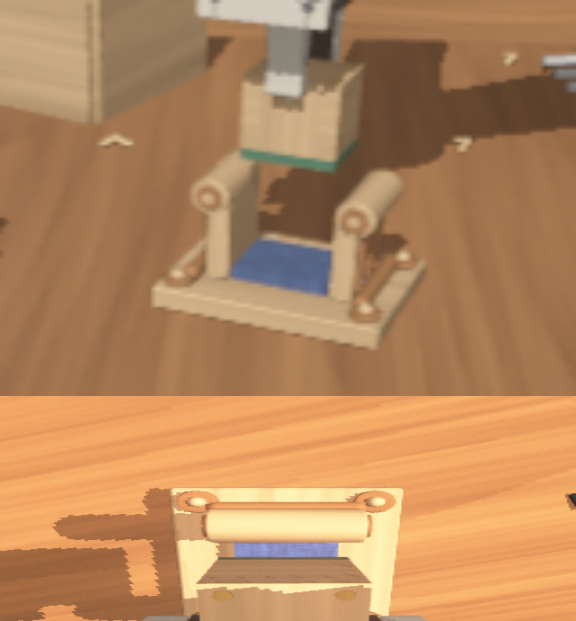

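The side view shows the box level above the gap between the scrolls, green side down. I check the lateral offset numerically from the same wrist frame.

Run:
```python
from h import *
import h
c=cal('wrist'); h.cal=lambda n:c
o=ctrl.get_obs(); t=o['tool_pos']; a=np.radians(o['orientation'][2])
ux=np.array([np.cos(a),np.sin(a)]); uy=np.array([-np.sin(a),np.cos(a)])
def T(p): d=p[:2]-t[:2]; return np.round([d@ux*1000,d@uy*1000],1)
i=cv2.imread('pics/w5.png').astype(int); m=(i[:,:,0]>i[:,:,2]+10)&(i[:,:,0]>60)
for r in range(70,110):
    cs=np.where(m[r,250:380])[0]+250
    if len(cs)>20: print(r,cs[0],cs[-1]+1,T(ray('wrist',(r,cs[0]),.028)),T(ray('wrist',(r,cs[-1]+1),.028)))
g=cv2.cvtColor(i.astype(np.uint8),cv2.COLOR_BGR2GRAY)
for zz,nm in((t[2]-.0178+.062,'top'),):
    p=t[:2]
    P=[np.r_[p+ux*sx+uy*sy,zz] for sx in(-.032,.032) for sy in(-.024,.024)]
    print(proj('wrist',P).round(1))
cv2.imwrite('pics/z5.png',cv2.resize(i[40:150,240:400].astype(np.uint8),None,fx=5,fy=5,interpolation=cv2.INTER_CUBIC))
```

```text
[[361.6 319.1]
 [274.3 319.2]
 [366.9 209. ]
 [268.8 209. ]]
```

View pics/z5.png

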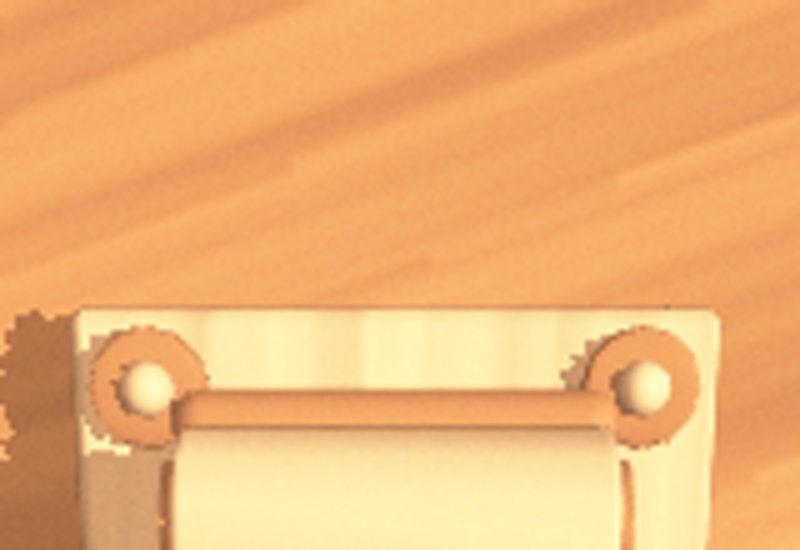

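Run:
```python
from h import *
import h
c=cal('wrist'); h.cal=lambda n:c
o=ctrl.get_obs(); t=o['tool_pos']; a=np.radians(o['orientation'][2])
ux=np.array([np.cos(a),np.sin(a)]); uy=np.array([-np.sin(a),np.cos(a)])
def T(p): d=p[:2]-t[:2]; return np.round([d@ux*1000,d@uy*1000],1)
for rc in((102,255.6),(102,384)): print('board',T(ray('wrist',rc,.018)))
for rc in((125,274.6),(125,363.4)): print('scroll',T(ray('wrist',rc,.09)))
i=cv2.imread('pics/w5.png').astype(int); m=(i[:,:,0]>i[:,:,2]+10)&(i[:,:,0]>60)
for r in range(150,200,4):
    cs=np.where(m[r,250:390])[0]+250
    if len(cs)>20: print(r,cs[0],cs[-1]+1,T(ray('wrist',(r,cs[0]),.028)),T(ray('wrist',(r,cs[-1]+1),.028)))
# box top far edge: measured row of the bright/dark transition at column 318
print(i[185:225:2,318,2])
```

```text
board [80.6 56.3]
board [ 80.6 -60.3]
scroll [65.7 30.6]
scroll [ 65.6 -32.5]
166 290 348 [23.7 25.8] [ 23.7 -28.3]
170 290 347 [19.9 25.9] [ 19.9 -27.5]
174 290 347 [16.1 26. ] [ 16.1 -27.6]
178 291 347 [12.3 25.1] [ 12.2 -27.7]
[171 174 178 181 175 178 182 174 177 177 180 179 254 255 255 255 255 254
 211 213]
```

Emit:
send_rows(
  increments=[
    [[-0.002,0.0055,0,0],[-0.002,0.0055,-0.06,0],[-0.002,0.0055,-0.14,0],[-0.002,0.0055,-0.22,0],[-0.002,0.0055,-0.29,0],[-0.002,0.0055,-0.34,0],[-0.002,0.0055,-0.37,0],[-0.002,0.0055,-0.39,0],[-0.002,0.0055,-0.39,0],[-0.002,0.0055,-0.39,0]],
  ],
)

```text
clock: 19.4
tool_pos: [0.4852, -0.2262, 0.0532]
orientation: [180.0, 0.0, 161.5]
force: [-0.4, 0.3, -6.2]
opening: 0.047
gripper_force: 30.0
```

Emit:
send_rows(
  increments=[
    [[0,0,-0.005,0],[0,0,-0.01,0],[0,0,-0.015,0],[0,0,-0.02,0],[0,0,-0.02,0],[0,0,-0.02,0]],
  ],
)

```text
clock: 20.15
tool_pos: [0.4848, -0.2262, 0.0488]
orientation: [-180.0, -0.0, 161.5]
force: [0.9, -0.6, -5.1]
opening: 0.0475
gripper_force: 30.0
```

Emit:
send_rows(
  increments=[
    [[0,0,-0.004,0],[0,0,-0.008,0],[0,0,-0.01,0],[0,0,-0.01,0],[0,0,-0.01,0]],
  ],
)

```text
clock: 20.78
tool_pos: [0.4848, -0.2262, 0.0468]
orientation: [-180.0, -0.0, 161.5]
force: [0.3, -0.1, -5.5]
opening: 0.0481
gripper_force: 30.0
```

Emit:
send_rows(
  increments=[
    [[0,0,-0.002,0],[0,0,-0.004,0],[0,0,-0.004,0]],
  ],
)

```text
clock: 21.15
tool_pos: [0.4848, -0.2262, 0.0459]
orientation: [180.0, 0.0, 161.5]
force: [-0.8, -0.4, -5.7]
opening: 0.0476
gripper_force: 30.0
```

Emit:
send_rows(
  increments=[
    [[0,0,-0.002,0],[0,0,-0.004,0],[0,0,-0.004,0]],
  ],
)

```text
clock: 21.52
tool_pos: [0.4849, -0.2263, 0.0458]
orientation: [-180.0, 0.0, 161.5]
force: [-3.4, 0.6, 6.3]
opening: 0.0478
gripper_force: 30.0
```

Emit:
send_rows(
  increments=[
    [[0,0,-0.001,0],[0,0,-0.002,0],[0,0,-0.002,0]],
  ],
)

```text
clock: 21.9
tool_pos: [0.4849, -0.2264, 0.0458]
orientation: [-180.0, 0.0, 161.5]
force: [-5.4, 1.9, 9.6]
opening: 0.0475
gripper_force: 30.0
```

Seated on the pad. I release and retreat upward.

Emit:
send_rows(
  increments=[
    [[0,0,0.004,0],[0,0,0.004,0],[0,0,0.004,0],[0,0,0.004,0],[0,0,0.004,0]],
  ],
  jaw=1,
)

```text
clock: 22.52
tool_pos: [0.4849, -0.2262, 0.0455]
orientation: [-180.0, -0.0, 161.5]
force: [-0.2, 0.7, 1.1]
opening: 0.0866
gripper_force: 0.0
```

Emit:
send_rows(
  increments=[
    [[0,0,0.1,0],[0,0,0.25,0],[0,0,0.45,0],[0,0,0.7,0],[0,0,0.95,0],[0,0,1,0],[-0.1,-0.6,1,0],[-0.1,-1,1,0],[-0.1,-1,1,0],[-0.1,-1,1,0]],
  ],
)

```text
clock: 23.78
tool_pos: [0.4635, -0.4291, 0.2436]
orientation: [180.0, -0.2, 161.3]
force: [0.7, 0.2, -0.7]
opening: 0.0874
gripper_force: 0.0
```

Run:
```python
from h import *
import h
o=ctrl.get_obs();print(o['clock'],o['tool_pos'])
C={n:cal(n) for n in('top','side')}; h.cal=lambda n:C[n]
im=pic('top','t6.png'); s=pic('side','s6.png')
d=ctrl.trace('box_a','top')
for q in d[:5]: print(round(q['conf'],2),q['bbox'])
for q in ctrl.spot_point('box_a','top')[:4]: print(round(q['conf'],2),ray('top',q['pixel'],.028))
cv2.imwrite('pics/m6.png',np.vstack([cv2.resize(s[100:220,300:460,::-1],(480,300)),cv2.resize(im[200:340,320:544,::-1],(480,300))]))
```

```text
23.775 [ 0.46353611 -0.42907473  0.24359319]
0.98 [144.6, 252.7, 185.2, 295.7]
0.76 [202.7, 236.1, 241.4, 278.2]
0.64 [414.3, 259.7, 453.9, 298.1]
0.8 [0.51442435 0.1734138  0.028     ]
0.64 [ 0.48169662 -0.22292323  0.028     ]
```

View pics/m6.png

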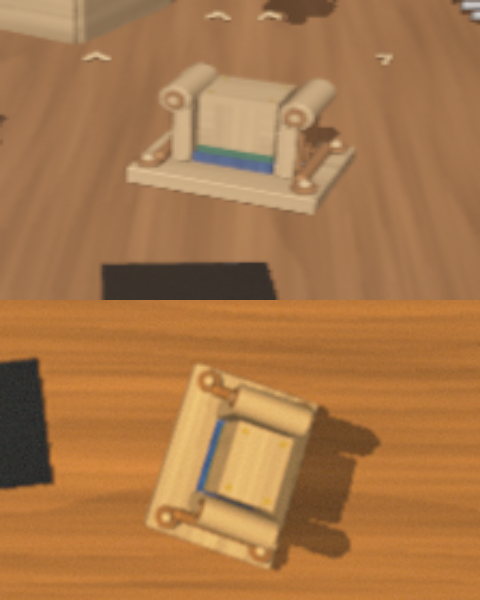

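The box sits level on the pad, green side down, between the scrolls. The blue margin visible at (210, 455) is only the camera's slant. The light boxes are still in the rack, so I'm handing in.

```bash
python3 -c "
from plant import ctrl
print(ctrl.close_job())"
```

```text
the job is handed in; nothing more can be done
None
```

I handed the job in at about 24 s: the heavy box (the middle one, about 5.5 N when lifted) stands green side down on the blue pad between the scrolls. The two light boxes, the mallet, the glue bottle and the sanding block were never touched.

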